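# Arm the tube furnace at its guarded switch

### The job

Switch on the tube furnace at the small bench switch box: lift the hinged guard well open, push the toggle beneath it fully over to its far, on side (away from the robot, towards the end of the box with the cable gland), then close the guard fully down again. Leave the bottle, crucible and slab where they stand.

Things in the scene. Friction and masses are not known exactly. Their poses are not given: they have to be found in the camera images.
- switch_box: Beige bench switch box, fixed, 180 x 150 x 60 mm (x, y, z); origin at the centre of its underside, flat top panel at z = 60 mm. Its -x end, turned roughly to the robot, has a full-width front plate; the far +x end has a black cable gland. A grey guard hood stands over the toggle on the panel. A steel lamp stub, radius 9 mm, rises 12 mm above the panel at x 74, y -30 mm.
- guard_hinge (a point): Middle of the guard's hinge line, at (0, 50, 66) mm in the box frame, fixed to the box; the line runs along box x, on the box's left (+y) side. The guard is a sheet hood with 3 mm walls and an open underside; closed, it covers x -55..55, y -30..50, z 66..122 mm of the box frame.
- guard (a joint): Angle of the guard, rad: 0 closed (hood down); grows as its free (box -y) edge swings up and over towards box +y; stop at 1.75. A stiff friction hinge (0.11 N m; hood 0.09 to 0.18 kg) holds it wherever it is left; it may start up to 0.25 rad ajar.
- guard_tab (a point): Grip point on the steel lift tab in the middle of the hood's free wall: a flat tongue 24 mm wide (along box x), 8 mm thick, reaching 36 mm out; this point is 24 mm out. Guard closed: at (0, -54, 95) mm in the box frame, tongue level, pointing to box -y, underside 31 mm above the panel. It swings about guard_hinge at 108 mm radius; at 1.75 rad the tongue points nearly straight up.
- toggle (a joint): Angle of the toggle, rad: 0 is off (bat leans 0.45 rad to box -x), 0.9 is fully on (leans 0.45 rad to box +x), upright at 0.45. It stays where it is left (friction about 0.06 N m, no snap); it may start up to 0.1 rad from off.
- toggle_tip (a point): Centre of the 13 mm steel ball at the end of the 9 mm thick toggle bat, 42 mm from its pivot, which is at (0, 8, 60) mm in the box frame, axis along box y. At off the ball is at (-18, 8, 98) mm, at on at (18, 8, 98) mm.
- bottle: Bystander: amber reagent bottle, 64 mm across, 150 mm tall, origin at the centre of its base.
- crucible: Bystander: open white ceramic crucible, 62 mm across, 58 mm tall, origin at the centre of its base.
- slab: Bystander: brown-grey refractory slab, 100 x 70 x 22 mm, origin at the centre of its underside.

How it is judged:
By the outcome, as a careful person would: the job done as asked, in the order asked, and still so for the second after the job is handed in, with the robot touching nothing.
It also fails if it takes over 67 s, if anything falls off the work surface, if the arm or the gripper's body presses on something with over 40 N, if the wrist force passes 120 N, or if a joint passes its speed limit or range.

### The arm

A 6-joint arm with a two-finger parallel gripper is mounted at the origin on the work surface. World frame = base frame: x ahead of the robot, y to its left, z up, the work surface at z = 0. Lengths are in m, angles in rad, forces in N, time in s.
With the tool pointing down it reaches from about 0.35 to 0.775 m from the base axis. Payload 5.5 kg.
Tool frame: the origin (TCP) lies on the mounting face of the last link; the fingertips stand 173 mm ahead of it and the grasp point (between the pads) lies 155 mm ahead of it; z points along the fingers, y is the direction in which the jaws open and shut (so a half turn about z gives the same grasp; the last joint's range is limited). The gripper opens to 85 mm and grips with 20 to 120 N. Pads are 22 mm wide; open, the fingers measure 114 mm over their backs; the gripper's body (76 mm by 85 mm) begins 54 mm behind the grasp point. The pads swing forward as they close: fully open they stand 13 mm farther back than shut.
Start: joints at [1.063, 0.313, 0.046, 1.304, 0, 1.431], TCP at [0.207, 0.537, 0.405] pointing down, gripper open.
Joint ranges: [-2.76, 2.76], [-0.86, 1.69], [-1.03, 1.26], [-2.2, 2.34], [-1.47, 1.5], [-3.14, 3.14]. Speed limits (rad/s): [2.57, 2.57, 3.14, 3.14, 3.14, 3.14].

### API

Orientations are given as a unit quaternion [w, x, y, z].
In Python, from workcell import get_state, eyes, env gives the robot as it stands. The module is installed in compiled form; this text tells all that it offers.
- The arm moves only by the tool carry_out, never from a script. Its argument "motion" is a list of rows, each an object of numbers: "jaw": the opening, from -1 (shut) to 1 (fully open); "tx", "ty", "tz": the shift along the tool's x, y, z in cm; "wx", "wy", "wz": the turn, a rotation vector about the tool's x, y, z in degrees. In form: [{"jaw": .., "tx": .., "ty": .., "tz": .., "wx": .., "wy": .., "wz": ..}, ...]. A call has 1 to 20 rows; each row shifts and turns the commanded pose from where the row before left it, along the tool's axes as they then stand; what a row does not reach is not made up. A row lasts 1/8 s, in which the tool goes at most 62.5 mm and 10.7 degrees, less where a joint would pass 70% of its speed; a pose out of reach is approached as far as the arm can. A call with a gripper value outside its range is refused whole. The fingers move at their own pace and stop on an object; "force" is the grip in N (left out, the last holds). Time passes only in rows, so rows that do not move let the fingers close. It gives the time, the measured TCP pose, the force and the opening at its end, in the units of the state.
- get_state(): the state, without advancing time (a new reading comes with each control period).
- eyes.read_camera(name): name is "scene" or "side" or "wrist"; returns the picture (480x640x3 uint8, blue, green, red); there is no depth.
- eyes.calibration(name): a dict with "K" (3x3 intrinsics, pixels), "camera_from_world" (4x4, takes a point from world to camera coordinates). Camera axes: x right, y up, looking along -z (the intrinsics and any distortion apply to the point x, -y, -z); pixel columns grow to the right and rows downward; lengths in m; the calibration is good to about 2 mm. A picture is of the moment at which its call begins: read the wrist's pose just before it. calibration takes no time and is no camera call; for the wrist camera it gives the pose at the moment of the call.
- env.hand_in(): hands the job in, once; it reports no verdict.
The state is a dict: "clock": time; "joint_pos": joint angles; "qvel": joint speeds; "tau": joint torques, N m; "tcp_pos": TCP position; "orientation": TCP orientation; "wrist_force": force on the tool from outside, world axes, zero at the start; "ft_torque": the same for the moment, N m; "finger_gap": finger opening in m.
Only numpy, scipy, OpenCV 4.12 (cv2) and the standard library are available. Lean on these libraries where they do the work, as an engineer would, in place of code of your own. Each camera call takes 0.05 s, during which the arm holds its last target.

## Working session

There is one attempt and no reset: what is moved stays moved. The work goes in short steps, Python scripts to look and compute and a tool call to move; the robot and the scene stay as the last step left them, time stands still between calls to the robot, and variables do not carry over. Pictures are saved under pics/ and viewed, and the job is handed in when it is done.

Besides the shell and the picture viewer there is one more tool, called after "Request:" by a JSON object that holds its "method" and its "body", one argument or row to a line. carry_out: Moves the arm, as the interface text tells. Its arguments: {"type":"object","properties":{"motion":{"type":"array"},"force":{"type":"number"}},"required":["motion"]}

```bash
mkdir -p pics
python3 - <<'E'
from workcell import get_state, eyes, env
import cv2, json
print(get_state())
for n in ("scene","side","wrist"):
    c=eyes.calibration(n); im=eyes.read_camera(n); cv2.imwrite(f"pics/{n}0.png",im)
    print(n,{k:(v.tolist() if hasattr(v,'tolist') else v) for k,v in c.items()})
E
```

```text
{'clock': 0.0, 'joint_pos': array([ 1.06338040e+00,  3.14014468e-01,  4.49859234e-02,  1.30356110e+00,
       -2.15888188e-06,  1.43122196e+00]), 'qvel': array([-0.00031542,  0.00062851,  0.00047293, -0.00064639,  0.00116256,
        0.00039464]), 'tau': array([-1.45374725e-03, -4.80629683e+01,  2.98532456e+01,  1.93194434e-02,
       -3.57295430e-04,  1.22055087e-05]), 'tcp_pos': array([0.20667707, 0.53637619, 0.4038034 ]), 'orientation': array([-2.84009247e-04,  1.82885550e-01,  9.83133801e-01, -8.50494455e-04]), 'wrist_force': array([ 0.19132376, -0.41677525,  0.6442414 ]), 'ft_torque': array([ 0.01099437, -0.0003413 , -0.05460067]), 'finger_gap': 0.08534569743019842}
scene {'K': [[506.5882171022712, 0.0, 327.7021841625711], [0.0, 506.5882171022712, 239.00839062042658], [0.0, 0.0, 1.0]], 'camera_from_world': [[-0.1578662585985817, 0.9874289467833995, -0.007894266926828597, 0.11361443584885492], [-0.846086227126693, -0.1311383371562496, 0.5166631715096516, 0.4271335292240239], [0.5091329302476941, 0.08824291236195753, 0.856152350785347, -1.5295595169962681], [0.0, 0.0, 0.0, 1.0]]}

[... 151 characters left out ...]
78617216729916, -0.4785721252280739, -0.018097474299362287, -0.4991163155329796], [0.31583418732303536, 0.5501119928050192, 0.7730624563966928, -0.23189760632046752], [-0.36001050504024057, -0.6843577400210912, 0.634071699363641, -0.9652342714543842], [0.0, 0.0, 0.0, 1.0]]}
wrist {'K': [[415.98565934269163, 0.0, 321.6106576213083], [0.0, 415.98565934269163, 239.71787670289297], [0.0, 0.0, 1.0]], 'camera_from_world': [[0.35905743853412986, 0.9333113115371336, -0.002784167765104997, -0.5732275031194267], [-0.8940424207044801, 0.34309086225331964, -0.2880569565539891, 0.03792672479849617], [-0.267891593399611, 0.10591815706057438, 0.9576092304226755, -0.3807174513429416], [0.0, 0.0, 0.0, 1.0]]}
```

View pics/scene0.png

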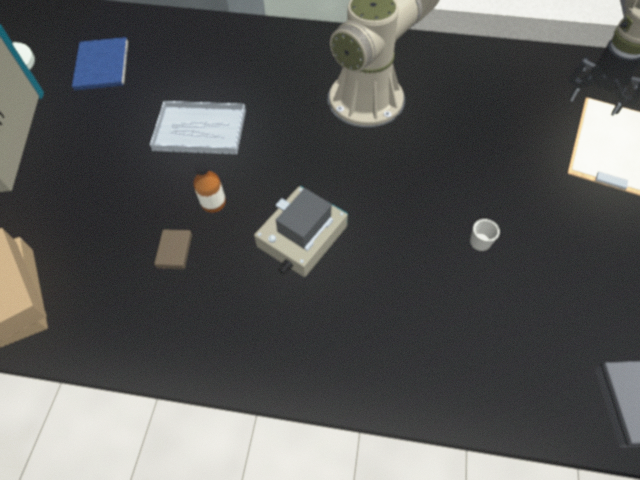

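View pics/side0.png

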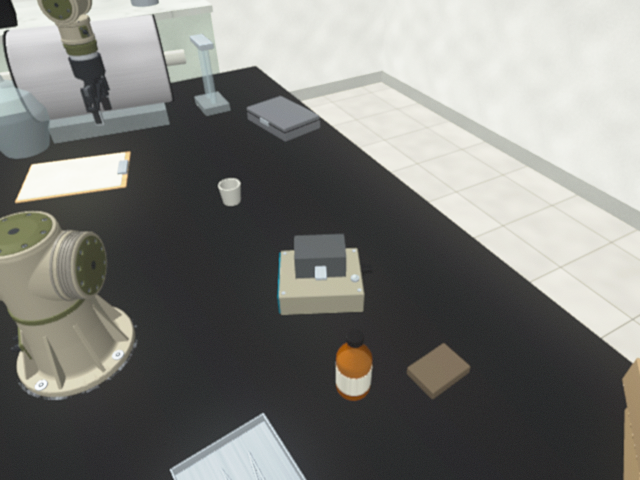

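View pics/wrist0.png

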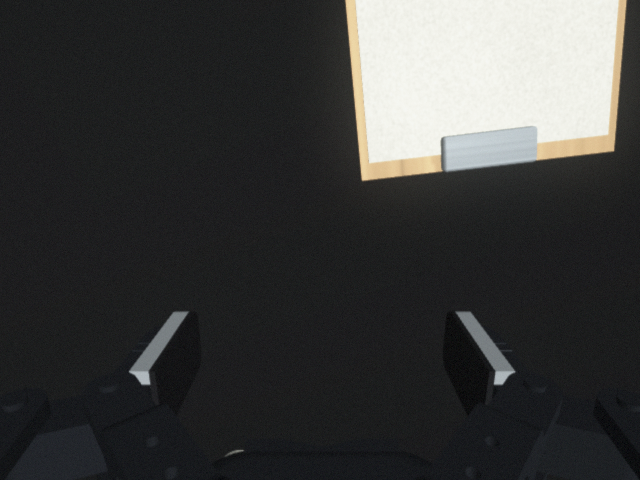

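Run:
```python
import cv2
a=cv2.imread("pics/scene0.png")[175:285,240:360]; b=cv2.imread("pics/side0.png")[225:325,265:385]
cv2.imwrite("pics/scene0z.png",cv2.resize(a,None,fx=5,fy=5,interpolation=cv2.INTER_CUBIC))
cv2.imwrite("pics/side0z.png",cv2.resize(b,None,fx=5,fy=5,interpolation=cv2.INTER_CUBIC))
```

```text
(no output)
```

View pics/scene0z.png

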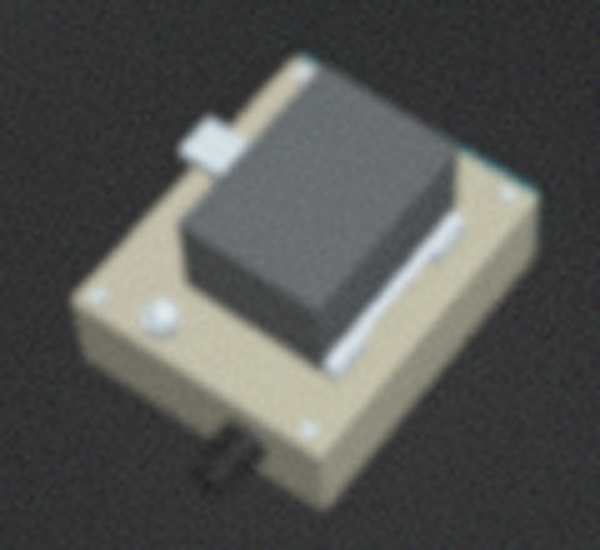

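View pics/side0z.png

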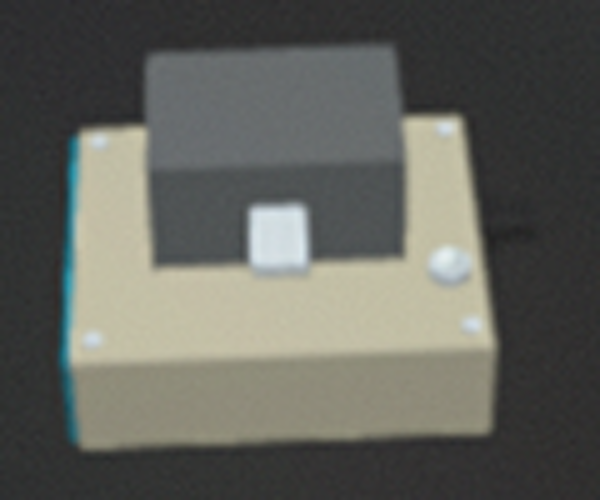

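```bash
cat > h.py <<'E'
import numpy as np, cv2
from workcell import get_state, eyes, env
from scipy.spatial.transform import Rotation as R
def ray(c,u,v):
    K=np.array(c["K"]);T=np.array(c["camera_from_world"])
    p=np.linalg.inv(K)@[u,v,1]; d=T[:3,:3].T@np.array([p[0],-p[1],-p[2]]); o=-T[:3,:3].T@T[:3,3]
    return o,d/np.linalg.norm(d)
def onz(c,u,v,z):
    o,d=ray(c,u,v); return o+d*(z-o[2])/d[2]
def proj(c,p):
    T=np.array(c["camera_from_world"]);q=T[:3,:3]@p+T[:3,3]
    w=np.array(c["K"])@[q[0],-q[1],-q[2]]; return w[:2]/w[2]
def tri(c1,p1,c2,p2):
    A=[];b=[]
    for c,p in((c1,p1),(c2,p2)):
        o,d=ray(c,*p);M=np.eye(3)-np.outer(d,d);A.append(M);b.append(M@o)
    return np.linalg.solve(sum(A),sum(b))
E
python3 - <<'E'
from h import *
s=eyes.calibration("scene");d=eyes.calibration("side")
z=lambda p,o:((p[0]+.5)/5-.5+o[0],(p[1]+.5)/5-.5+o[1])
N=["+x-y","+x+y","-x+y","-x-y"]
sc=[z(p,(240,175)) for p in [(75,298),(322,460),(538,195),(302,57)]]
sd=[z(p,(265,225)) for p in [(497,350),(463,117),(80,128),(75,365)]]
loc=np.array([[90,-75],[90,75],[-90,75],[-90,-75]])/1000
for nm,c,P in(("scene",s,sc),("side",d,sd)):
    W=np.array([onz(c,*p,0.06)[:2] for p in P]); 
    cl=loc-loc.mean(0);cw=W-W.mean(0)
    yaw=np.arctan2((cl[:,0]*cw[:,1]-cl[:,1]*cw[:,0]).sum(),(cl*cw).sum())
    Rm=np.array([[np.cos(yaw),-np.sin(yaw)],[np.sin(yaw),np.cos(yaw)]])
    print(nm,W.round(4).tolist(),W.mean(0),np.degrees(yaw),((W-W.mean(0)-cl@Rm.T)*1e3).round(1).tolist())
    print("sides",np.linalg.norm(W-np.roll(W,-1,0),axis=1))
for a,b,n in zip(sc,sd,N): print(n,tri(s,a,d,b))
# lamp top z .072, tab
print("tab", tri(s,z((212,145),(240,175)),d,z((278,236),(265,225))))
print("bottle",onz(d,353,398,0),"slab",onz(s,173,250,0.022),"cruc",onz(s,484,245,0))
E
```

```text
scene [[0.5592, -0.2022], [0.6272, -0.0695], [0.4667, 0.0084], [0.4014, -0.1215]] [ 0.5136483 -0.096219 ] -26.648491651764875 [[-1.2, 1.4], [-0.5, 0.1], [-0.2, -2.8], [1.9, 1.3]]
sides [0.14911091 0.17844123 0.14535195 0.17719665]
side [[0.5585, -0.2102], [0.6253, -0.0766], [0.4658, 0.0057], [0.4006, -0.1304]] [ 0.51256092 -0.10286742] -26.64674380592357 [[-0.8, 0.1], [-1.3, -0.4], [0.0, 1.2], [2.1, -0.9]]
sides [0.14936562 0.17951725 0.15091037 0.17696781]
+x-y [ 0.55910225 -0.20497684  0.05624618]
+x+y [ 0.62677846 -0.07126412  0.05625762]
-x+y [0.46616008 0.00792499 0.05847095]
-x-y [ 0.40061229 -0.12391553  0.05556135]
tab [ 0.49083097 -0.14524694  0.10378398]
bottle [ 0.43289055 -0.37314033  0.        ] slab [ 0.61174682 -0.39886086  0.022     ] cruc [0.46766324 0.35348716 0.        ]
```

Request:
{"method": "carry_out", "body": {
  "motion": [
    {"jaw": 1,"tx": -3.1,"ty": -3.8,"tz": -0.2},
    {"jaw": 1,"tx": -3.1,"ty": -3.8,"tz": -0.2},
    {"jaw": 1,"tx": -3.1,"ty": -3.8,"tz": -0.2},
    {"jaw": 1,"tx": -3.1,"ty": -3.8,"tz": -0.2},
    {"jaw": 1,"tx": -3.1,"ty": -3.8,"tz": -0.2},
    {"jaw": 1,"tx": -3.1,"ty": -3.8,"tz": -0.2},
    {"jaw": 1,"tx": -3.1,"ty": -3.8,"tz": -0.2},
    {"jaw": 1,"tx": -3.1,"ty": -3.8,"tz": -0.2},
    {"jaw": 1,"tx": -3.1,"ty": -3.8,"tz": -0.2},
    {"jaw": 1,"tx": -3.1,"ty": -3.8,"tz": -0.2},
    {"jaw": 1,"tx": -3.1,"ty": -3.8,"tz": -0.2},
    {"jaw": 1,"tx": -3.1,"ty": -3.8,"tz": -0.2},
    {"jaw": 1,"tx": -3.1,"ty": -3.8,"tz": -0.2},
    {"jaw": 1,"tx": -3.1,"ty": -3.8},
    {"jaw": 1,"tx": -3.1,"ty": -3.8},
    {"jaw": 1,"tx": -3.1,"ty": -3.8}
  ]
}}

```text
invalid input at $.motion[0]: expected keys jaw, tx, ty, tz, wx, wy, wz
```

Request:
{"method": "carry_out", "body": {
  "motion": [
    {"jaw": 1,"wz": 10.5},
    {"jaw": 1,"wz": 10.5},
    {"jaw": 1,"wz": 10.5},
    {"jaw": 1,"wz": 10.5},
    {"jaw": 1,"wz": 10.5},
    {"jaw": 1,"wz": 10.5},
    {"jaw": 1,"wz": 10.5},
    {"jaw": 1,"wz": 10.5},
    {"jaw": 1,"wz": 10.5},
    {"jaw": 1,"wz": 1},
    {"jaw": 1}
  ]
}}

```text
invalid input at $.motion[0]: expected keys jaw, tx, ty, tz, wx, wy, wz
```

Run:
```python
from h import *
s=get_state();print(s["clock"],s["tcp_pos"],s["orientation"],s["joint_pos"],s["wrist_force"])
c=eyes.calibration("wrist");cv2.imwrite("pics/w1.png",eyes.read_camera("wrist"))
T=c["camera_from_world"];print(-T[:3,:3].T@T[:3,3])
np.save("w1.npy",T)
```

```text
0.15 [0.20669298 0.53641714 0.40403608] [-2.10511662e-04  1.82877178e-01  9.83135533e-01 -6.45586653e-04] [ 1.06339296e+00  3.13814101e-01  4.52757951e-02  1.30361606e+00
 -1.12508336e-05  1.43121744e+00] [-1.02348591 -0.14263417  0.76588294]
[0.13775875 0.56234813 0.37401995]
```

View pics/w1.png

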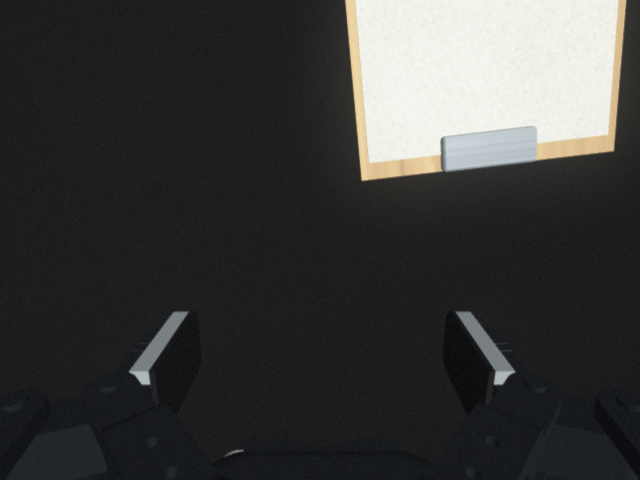

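Request:
{"method": "carry_out", "body": {
  "motion": [
    {"jaw": 1,"tx": -3.4,"ty": -3.35,"tz": -0.2,"wx": 0,"wy": 0,"wz": 0},
    {"jaw": 1,"tx": -3.4,"ty": -3.35,"tz": -0.2,"wx": 0,"wy": 0,"wz": 0},
    {"jaw": 1,"tx": -3.4,"ty": -3.35,"tz": -0.2,"wx": 0,"wy": 0,"wz": 0},
    {"jaw": 1,"tx": -3.4,"ty": -3.35,"tz": -0.2,"wx": 0,"wy": 0,"wz": 0},
    {"jaw": 1,"tx": -3.4,"ty": -3.35,"tz": -0.2,"wx": 0,"wy": 0,"wz": 0},
    {"jaw": 1,"tx": -3.4,"ty": -3.35,"tz": -0.2,"wx": 0,"wy": 0,"wz": 0},
    {"jaw": 1,"tx": -3.4,"ty": -3.35,"tz": -0.2,"wx": 0,"wy": 0,"wz": 0},
    {"jaw": 1,"tx": -3.4,"ty": -3.35,"tz": -0.2,"wx": 0,"wy": 0,"wz": 0},
    {"jaw": 1,"tx": -3.4,"ty": -3.35,"tz": -0.2,"wx": 0,"wy": 0,"wz": 0},
    {"jaw": 1,"tx": -3.4,"ty": -3.35,"tz": -0.2,"wx": 0,"wy": 0,"wz": 0},
    {"jaw": 1,"tx": -3.4,"ty": -3.35,"tz": -0.2,"wx": 0,"wy": 0,"wz": 0},
    {"jaw": 1,"tx": -3.4,"ty": -3.35,"tz": -0.2,"wx": 0,"wy": 0,"wz": 0},
    {"jaw": 1,"tx": -3.4,"ty": -3.35,"tz": -0.2,"wx": 0,"wy": 0,"wz": 0},
    {"jaw": 1,"tx": -3.4,"ty": -3.35,"tz": 0,"wx": 0,"wy": 0,"wz": 0},
    {"jaw": 1,"tx": -3.4,"ty": -3.35,"tz": 0,"wx": 0,"wy": 0,"wz": 0}
  ]
}}

```text
clock: 2.08
tcp_pos: [0.5024, -0.1173, 0.4306]
orientation: [0.0, 0.183, 0.983, 0.0]
wrist_force: [0.6, 0.2, -0.1]
finger_gap: 0.0855
```

Request:
{"method": "carry_out", "body": {
  "motion": [
    {"jaw": 1,"tx": 0,"ty": 0,"tz": 0,"wx": 0,"wy": 0,"wz": 10.5},
    {"jaw": 1,"tx": 0,"ty": 0,"tz": 0,"wx": 0,"wy": 0,"wz": 10.5},
    {"jaw": 1,"tx": 0,"ty": 0,"tz": 0,"wx": 0,"wy": 0,"wz": 10.5},
    {"jaw": 1,"tx": 0,"ty": 0,"tz": 0,"wx": 0,"wy": 0,"wz": 10.5},
    {"jaw": 1,"tx": 0,"ty": 0,"tz": 0,"wx": 0,"wy": 0,"wz": 10.5},
    {"jaw": 1,"tx": 0,"ty": 0,"tz": 0,"wx": 0,"wy": 0,"wz": 10.5},
    {"jaw": 1,"tx": 0,"ty": 0,"tz": 0,"wx": 0,"wy": 0,"wz": 10.5},
    {"jaw": 1,"tx": 0,"ty": 0,"tz": 0,"wx": 0,"wy": 0,"wz": 10.5},
    {"jaw": 1,"tx": 0,"ty": 0,"tz": 0,"wx": 0,"wy": 0,"wz": 10.5},
    {"jaw": 1,"tx": 0,"ty": 0,"tz": 0,"wx": 0,"wy": 0,"wz": 1},
    {"jaw": 1,"tx": 0,"ty": 0,"tz": 0,"wx": 0,"wy": 0,"wz": 0}
  ]
}}

```text
clock: 3.45
tcp_pos: [0.5019, -0.1157, 0.4306]
orientation: [-0.0, 0.85, 0.527, -0.0]
wrist_force: [0.3, 0.1, 0.6]
finger_gap: 0.0855
```

Run:
```python
from h import *
s=get_state();print(s["clock"],s["tcp_pos"],s["orientation"],s["joint_pos"],s["wrist_force"])
c=eyes.calibration("wrist");cv2.imwrite("pics/w2.png",eyes.read_camera("wrist"))
T=c["camera_from_world"];print(-T[:3,:3].T@T[:3,3])
np.save("w2.npy",T)
```

```text
3.45 [ 0.50193429 -0.11569939  0.43057207] [-1.29167827e-04  8.49982229e-01  5.26811344e-01 -4.00041114e-05] [-3.82513913e-01  1.90258931e-01 -5.25127409e-02  1.32828023e+00
  8.84273564e-05  1.64938922e+00] [0.33881075 0.07480584 0.56962531]
[ 0.53469572 -0.0501798   0.40058869]
```

View pics/w2.png

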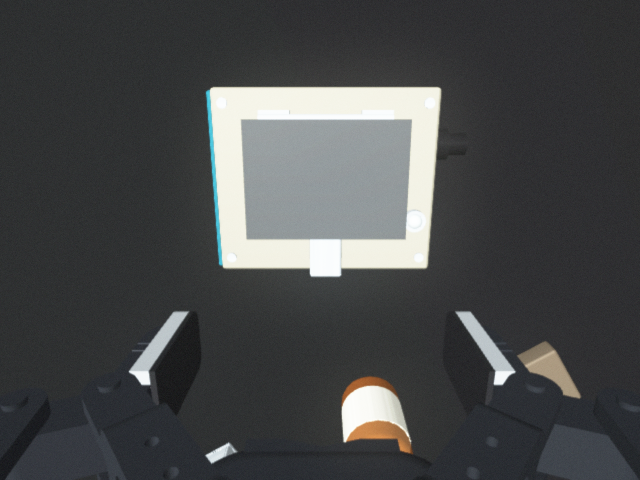

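Run:
```python
from h import *
c=dict(K=eyes.calibration("wrist")["K"],camera_from_world=np.load("w2.npy"))
P=[(428,268),(441,88),(211,88),(222,268)]
loc=np.array([[90,-75],[90,75],[-90,75],[-90,-75]])/1000
W=np.array([onz(c,*p,0.06)[:2] for p in P]); 
cw=W-W.mean(0);yaw=np.arctan2((loc[:,0]*cw[:,1]-loc[:,1]*cw[:,0]).sum(),(loc*cw).sum())
Rm=np.array([[np.cos(yaw),-np.sin(yaw)],[np.sin(yaw),np.cos(yaw)]]);o=W.mean(0)
print(o,np.degrees(yaw),((cw-loc@Rm.T)*1e3).round(1).tolist(),np.linalg.norm(W-np.roll(W,-1,0),axis=1))
print("lamp loc",Rm.T@(onz(c,415,221,.072)[:2]-o))
# tab tip corners: find angle: tip (o=132 from hinge? ) closed local (-66, 95+-4)
for a in np.arange(0,.3,.05):
    def pt(x,y,z):
        dy,dz=y-50,z-66; y2=50+dy*np.cos(a)+dz*np.sin(a); z2=66-dy*np.sin(a)+dz*np.cos(a)
        q=Rm@[x/1e3,y2/1e3]+o; return np.array([*q,z2/1e3])
    print(a.round(2),*[proj(c,pt(*p)).round(0).tolist() for p in [(-12,-66,99),(12,-66,99),(12,-66,91),(-55,-30,122),(55,-30,122),(-55,50,122),(55,50,122)]])
st=get_state();print(Rm.T@(st["tcp_pos"][:2]-o))
```

```text
[ 0.51249909 -0.10090385] -26.44688697278953 [[0.4, 1.1], [-1.6, -0.3], [0.9, -1.7], [0.3, 0.8]] [0.14792239 0.17717489 0.14803992 0.17998711]
lamp loc [ 0.07294082 -0.02848256]
0.0 [310.0, 276.0] [341.0, 276.0] [340.0, 272.0] [247.0, 241.0] [404.0, 241.0] [241.0, 122.0] [412.0, 122.0]
0.05 [310.0, 277.0] [341.0, 277.0] [341.0, 274.0] [246.0, 238.0] [406.0, 238.0] [241.0, 117.0] [412.0, 118.0]
0.1 [310.0, 277.0] [342.0, 277.0] [341.0, 274.0] [245.0, 235.0] [407.0, 236.0] [241.0, 113.0] [412.0, 113.0]
0.15 [309.0, 277.0] [342.0, 277.0] [342.0, 275.0] [244.0, 232.0] [408.0, 232.0] [241.0, 108.0] [412.0, 108.0]
0.2 [309.0, 276.0] [342.0, 276.0] [342.0, 274.0] [243.0, 229.0] [410.0, 229.0] [240.0, 104.0] [413.0, 104.0]
0.25 [309.0, 275.0] [343.0, 275.0] [342.0, 274.0] [241.0, 225.0] [411.0, 225.0] [240.0, 99.0] [413.0, 99.0]
[-0.00286572 -0.01794956]
```

Request:
{"method": "carry_out", "body": {
  "motion": [
    {"jaw": 0.4,"tx": -1.9,"ty": 0.15,"tz": 1,"wx": 0,"wy": 0,"wz": -0.1},
    {"jaw": 0.4,"tx": -1.9,"ty": 0.15,"tz": 2,"wx": 0,"wy": 0,"wz": -0.1},
    {"jaw": 0.4,"tx": 0,"ty": 0,"tz": 4,"wx": 0,"wy": 0,"wz": 0},
    {"jaw": 0.4,"tx": 0,"ty": 0,"tz": 4,"wx": 0,"wy": 0,"wz": 0},
    {"jaw": 0.4,"tx": 0,"ty": 0,"tz": 3.4,"wx": 0,"wy": 0,"wz": 0},
    {"jaw": 0.4,"tx": 0,"ty": 0,"tz": 2,"wx": 0,"wy": 0,"wz": 0},
    {"jaw": 0.4,"tx": 0,"ty": 0,"tz": 1,"wx": 0,"wy": 0,"wz": 0},
    {"jaw": 0.4,"tx": 0,"ty": 0,"tz": 0,"wx": 0,"wy": 0,"wz": 0}
  ]
}}

```text
clock: 4.5
tcp_pos: [0.4876, -0.151, 0.2564]
orientation: [-0.0, 0.85, 0.527, -0.0]
wrist_force: [0.0, -0.1, 0.4]
finger_gap: 0.0597
```

Run:
```python
from h import *
o=np.array([0.5125,-0.1009]);y=np.radians(-26.45);Rm=np.array([[np.cos(y),-np.sin(y)],[np.sin(y),np.cos(y)]])
s=get_state();print(Rm.T@(s["tcp_pos"][:2]-o),s["tcp_pos"],R.from_quat(s["orientation"],scalar_first=True).as_matrix())
cv2.imwrite("pics/w3.png",eyes.read_camera("wrist"))
cv2.imwrite("pics/s3.png",cv2.resize(eyes.read_camera("side")[150:330,220:460],None,fx=3,fy=3,interpolation=cv2.INTER_CUBIC))
```

```text
[ 2.33204803e-05 -5.59154658e-02] [ 0.4876152  -0.15097281  0.256419  ] [[ 4.43547191e-01  8.96250706e-01 -7.49562062e-04]
 [ 8.96251015e-01 -4.43546953e-01  4.68323315e-04]
 [ 8.72691332e-05 -8.79519250e-04 -9.99999609e-01]]
```

View pics/w3.png

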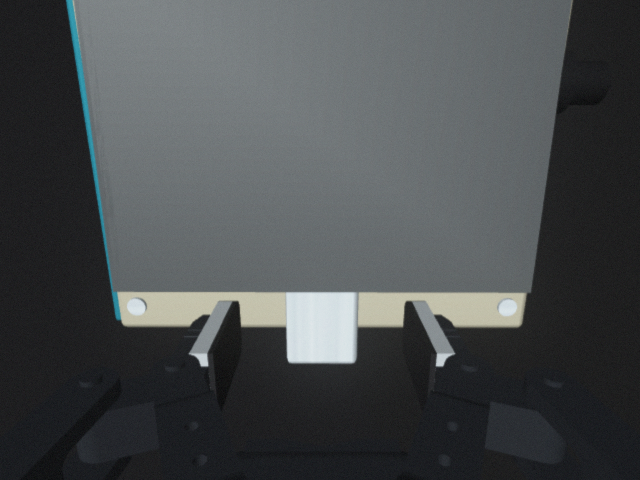

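View pics/s3.png

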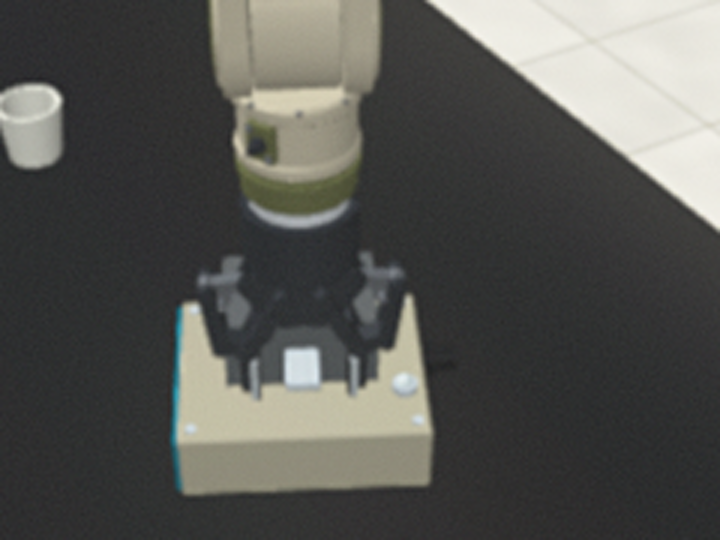

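Request:
{"method": "carry_out", "body": {
  "motion": [
    {"jaw": -0.7,"tx": 0,"ty": 0,"tz": 0,"wx": 0,"wy": 0,"wz": 0},
    {"jaw": -0.7,"tx": 0,"ty": 0,"tz": 0,"wx": 0,"wy": 0,"wz": 0},
    {"jaw": -0.7,"tx": 0,"ty": 0,"tz": 0,"wx": 0,"wy": 0,"wz": 0},
    {"jaw": -0.7,"tx": 0,"ty": 0,"tz": 0,"wx": 0,"wy": 0,"wz": 0},
    {"jaw": -0.7,"tx": 0,"ty": 0,"tz": 0,"wx": 0,"wy": 0,"wz": 0}
  ],
  "force": 40
}}

```text
clock: 5.22
tcp_pos: [0.4875, -0.1511, 0.2567]
orientation: [0.0, 0.85, 0.527, -0.0]
wrist_force: [-3.1, -1.1, 2.2]
finger_gap: 0.0227
```

```bash
python3 -c "
import numpy as np
a=np.arange(0,19)*.09
dy,dz=-106,32
y=dy*np.cos(a)+dz*np.sin(a);z=-dy*np.sin(a)+dz*np.cos(a)
print([(round(p/10,2),round(-q/10,2)) for p,q in zip(np.diff(y),np.diff(z))], y[-1],z[-1])"
```

```text
[(np.float64(0.33), np.float64(-0.94)), (np.float64(0.41), np.float64(-0.91)), (np.float64(0.49), np.float64(-0.87)), (np.float64(0.57), np.float64(-0.82)), (np.float64(0.64), np.float64(-0.76)), (np.float64(0.71), np.float64(-0.7)), (np.float64(0.77), np.float64(-0.64)), (np.float64(0.82), np.float64(-0.56)), (np.float64(0.87), np.float64(-0.49)), (np.float64(0.91), np.float64(-0.41)), (np.float64(0.94), np.float64(-0.33)), (np.float64(0.97), np.float64(-0.24)), (np.float64(0.98), np.float64(-0.15)), (np.float64(0.99), np.float64(-0.06)), (np.float64(1.0), np.float64(0.03)), (np.float64(0.99), np.float64(0.12)), (np.float64(0.97), np.float64(0.21)), (np.float64(0.95), np.float64(0.29))] 37.174756913958824 104.2978305066221
```

Do the first 4 rows and check forces.

Request:
{"method": "carry_out", "body": {
  "motion": [
    {"jaw": -0.7,"tx": 0.33,"ty": 0,"tz": -0.94,"wx": 0,"wy": 0,"wz": 0},
    {"jaw": -0.7,"tx": 0.41,"ty": 0,"tz": -0.91,"wx": 0,"wy": 0,"wz": 0},
    {"jaw": -0.7,"tx": 0.49,"ty": 0,"tz": -0.87,"wx": 0,"wy": 0,"wz": 0},
    {"jaw": -0.7,"tx": 0.57,"ty": 0,"tz": -0.82,"wx": 0,"wy": 0,"wz": 0}
  ],
  "force": 30
}}

```text
clock: 5.72
tcp_pos: [0.4959, -0.1342, 0.2924]
orientation: [-0.0, 0.85, 0.527, 0.0]
wrist_force: [1.1, 1.9, -8.1]
finger_gap: 0.0231
```

Request:
{"method": "carry_out", "body": {
  "motion": [
    {"jaw": -0.7,"tx": 0.64,"ty": 0,"tz": -0.76,"wx": 0,"wy": 0,"wz": 0},
    {"jaw": -0.7,"tx": 0.71,"ty": 0,"tz": -0.7,"wx": 0,"wy": 0,"wz": 0},
    {"jaw": -0.7,"tx": 0.77,"ty": 0,"tz": -0.64,"wx": 0,"wy": 0,"wz": 0},
    {"jaw": -0.7,"tx": 0.82,"ty": 0,"tz": -0.56,"wx": 0,"wy": 0,"wz": 0},
    {"jaw": -0.7,"tx": 0.87,"ty": 0,"tz": -0.49,"wx": 0,"wy": 0,"wz": 0},
    {"jaw": -0.7,"tx": 0.91,"ty": 0,"tz": -0.41,"wx": 0,"wy": 0,"wz": 0}
  ]
}}

```text
clock: 6.48
tcp_pos: [0.5166, -0.0923, 0.328]
orientation: [0.0, 0.85, 0.527, -0.001]
wrist_force: [-2.1, -2.2, -6.1]
finger_gap: 0.0231
```

Run:
```python
from h import *
cv2.imwrite("pics/w4.png",eyes.read_camera("wrist"))
cv2.imwrite("pics/s4.png",cv2.resize(eyes.read_camera("side")[150:330,220:460],None,fx=3,fy=3,interpolation=cv2.INTER_CUBIC))
```

```text
(no output)
```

View pics/w4.png

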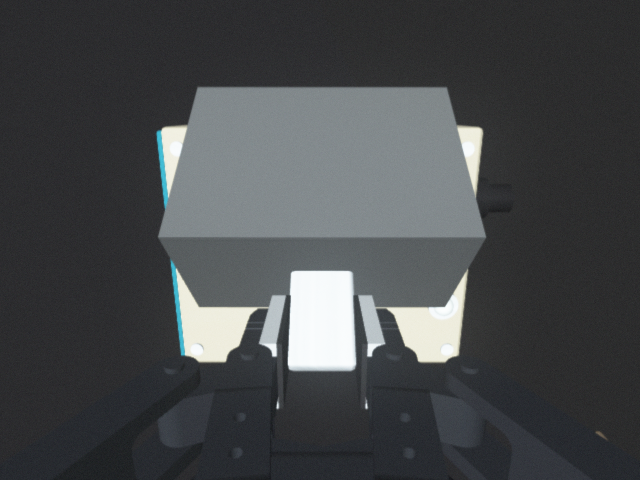

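View pics/s4.png

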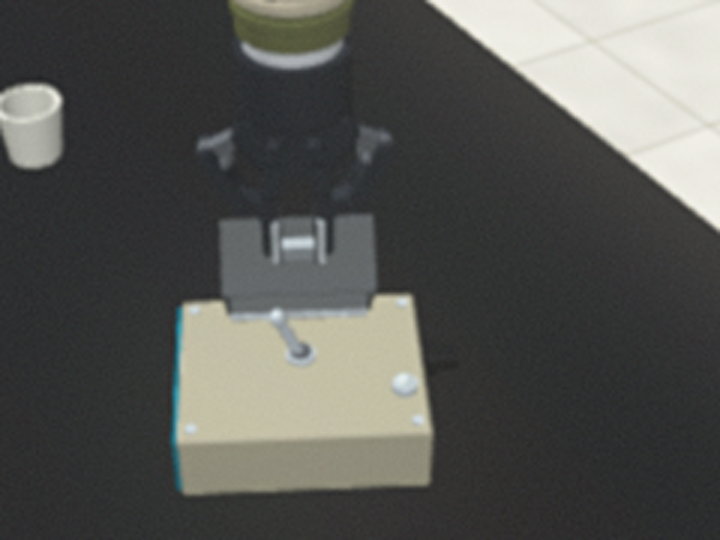

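Request:
{"method": "carry_out", "body": {
  "motion": [
    {"jaw": -0.7,"tx": 0.94,"ty": 0,"tz": -0.33,"wx": 0,"wy": 0,"wz": 0},
    {"jaw": -0.7,"tx": 0.97,"ty": 0,"tz": -0.24,"wx": 0,"wy": 0,"wz": 0},
    {"jaw": -0.7,"tx": 0.98,"ty": 0,"tz": -0.15,"wx": 0,"wy": 0,"wz": 0},
    {"jaw": -0.7,"tx": 0.99,"ty": 0,"tz": -0.06,"wx": 0,"wy": 0,"wz": 0},
    {"jaw": -0.7,"tx": 1.0,"ty": 0,"tz": 0.03,"wx": 0,"wy": 0,"wz": 0},
    {"jaw": -0.7,"tx": 0.99,"ty": 0,"tz": 0.12,"wx": 0,"wy": 0,"wz": 0},
    {"jaw": -0.7,"tx": 0.97,"ty": 0,"tz": 0.21,"wx": 0,"wy": 0,"wz": 0},
    {"jaw": -0.7,"tx": 0.95,"ty": 0,"tz": 0.29,"wx": 0,"wy": 0,"wz": 0},
    {"jaw": -0.7,"tx": 0,"ty": 0,"tz": 0,"wx": 0,"wy": 0,"wz": 0}
  ]
}}

```text
clock: 7.7
tcp_pos: [0.5517, -0.0216, 0.3301]
orientation: [-0.0, 0.849, 0.528, 0.001]
wrist_force: [-4.0, 2.9, 5.6]
finger_gap: 0.023
```

Run:
```python
from h import *
o=np.array([0.5125,-0.1009]);y=np.radians(-26.45);Rm=np.array([[np.cos(y),-np.sin(y)],[np.sin(y),np.cos(y)]])
s=get_state();print(Rm.T@(s["tcp_pos"][:2]-o),s["tcp_pos"],s["wrist_force"])
cv2.imwrite("pics/w5.png",eyes.read_camera("wrist"))
cv2.imwrite("pics/s5.png",cv2.resize(eyes.read_camera("side")[150:330,220:460],None,fx=3,fy=3,interpolation=cv2.INTER_CUBIC))
```

```text
[-0.00022851  0.08850091] [ 0.55171519 -0.02156128  0.33010126] [-3.96823151  2.87781369  5.5526108 ]
```

View pics/w5.png

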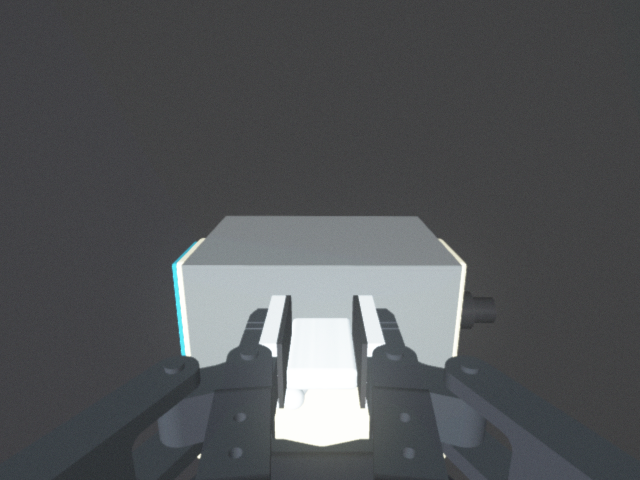

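View pics/s5.png

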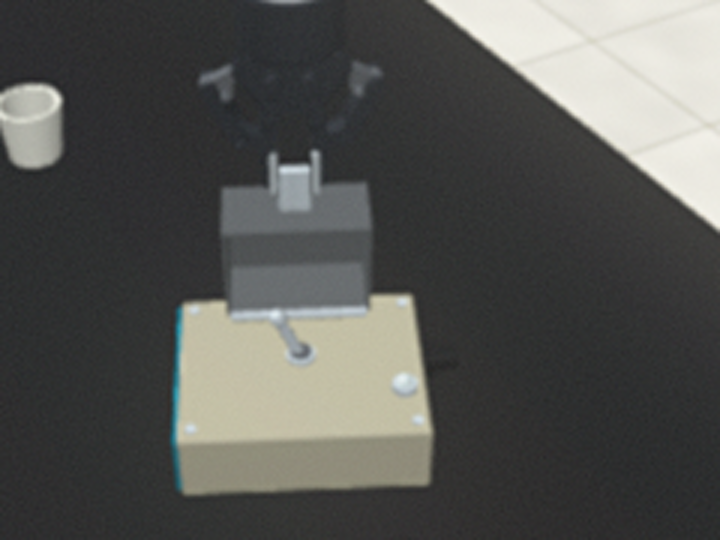

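Request:
{"method": "carry_out", "body": {
  "motion": [
    {"jaw": 0.2,"tx": 0,"ty": 0,"tz": 0,"wx": 0,"wy": 0,"wz": 0},
    {"jaw": 0.2,"tx": 0,"ty": 0,"tz": 0,"wx": 0,"wy": 0,"wz": 0},
    {"jaw": 0.2,"tx": 0,"ty": 0,"tz": 0,"wx": 0,"wy": 0,"wz": 0},
    {"jaw": 0.2,"tx": 0,"ty": 0,"tz": -2,"wx": 0,"wy": 0,"wz": 0},
    {"jaw": 0.2,"tx": 0,"ty": 0,"tz": -2.5,"wx": 0,"wy": 0,"wz": 0},
    {"jaw": 0.2,"tx": 0,"ty": 0,"tz": -2.5,"wx": 0,"wy": 0,"wz": 0},
    {"jaw": -1,"tx": -2.8,"ty": -1.6,"tz": 0,"wx": 0,"wy": 0,"wz": 0},
    {"jaw": -1,"tx": -2.8,"ty": -1.7,"tz": 0,"wx": 0,"wy": 0,"wz": 0},
    {"jaw": -1,"tx": -2.8,"ty": -1.7,"tz": 0,"wx": 0,"wy": 0,"wz": 0},
    {"jaw": -1,"tx": 0,"ty": 0,"tz": 3,"wx": 0,"wy": 0,"wz": 0},
    {"jaw": -1,"tx": 0,"ty": 0,"tz": 3,"wx": 0,"wy": 0,"wz": 0},
    {"jaw": -1,"tx": 0,"ty": 0,"tz": 0,"wx": 0,"wy": 0,"wz": 0}
  ]
}}

```text
clock: 9.3
tcp_pos: [0.4682, -0.0758, 0.3372]
orientation: [-0.002, 0.85, 0.527, -0.001]
wrist_force: [-0.0, 0.2, 0.5]
finger_gap: 0.0001
```

```bash
cat >> h.py <<'E'
o=np.array([0.5125,-0.1009]);_y=np.radians(-26.45);Rm=np.array([[np.cos(_y),-np.sin(_y)],[np.sin(_y),np.cos(_y)]])
def look(k):
    s=get_state();print(s["clock"],(Rm.T@(s["tcp_pos"][:2]-o)*1e3).round(1),s["tcp_pos"].round(4),s["wrist_force"].round(1),s["finger_gap"])
    M=R.from_quat(s["orientation"],scalar_first=True).as_matrix();print((M.T@np.array([Rm[0,0],Rm[1,0],0])).round(4),M[2].round(4))
    cv2.imwrite(f"pics/w{k}.png",eyes.read_camera("wrist"))
    cv2.imwrite(f"pics/s{k}.png",cv2.resize(eyes.read_camera("side")[150:330,220:460],None,fx=3,fy=3,interpolation=cv2.INTER_CUBIC))
E
python3 -c "
from h import *
look(6)"
```

```text
9.3 [-50.9   2.8] [ 0.4682 -0.0758  0.3372] [-0.   0.2  0.5] 0.00012763525282469905
[-9.0e-04  1.0e+00 -4.1e-03] [-3.0e-04 -4.1e-03 -1.0e+00]
```

View pics/w6.png

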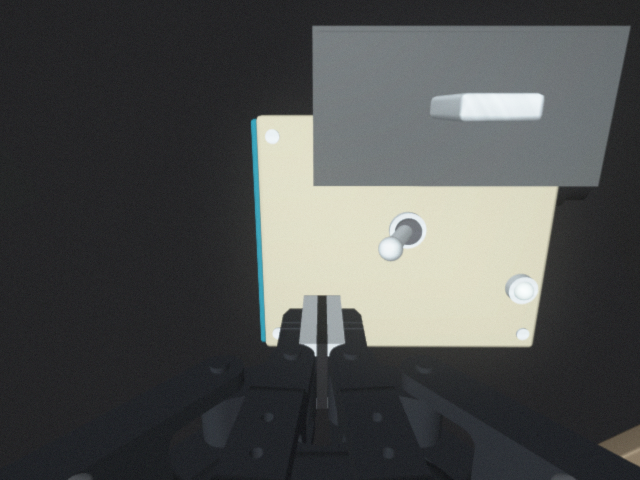

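View pics/s6.png

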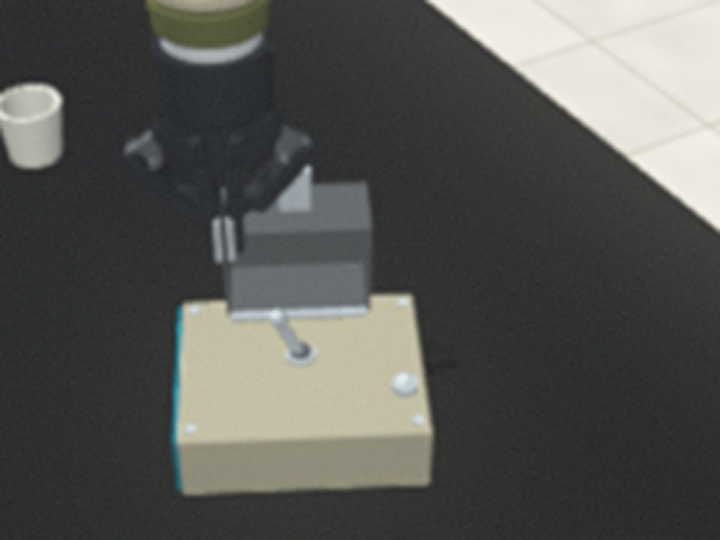

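Request:
{"method": "carry_out", "body": {
  "motion": [
    {"jaw": -1,"tx": 0.3,"ty": 0,"tz": 3,"wx": 0,"wy": 0,"wz": 0},
    {"jaw": -1,"tx": 0,"ty": 0,"tz": 3,"wx": 0,"wy": 0,"wz": 0},
    {"jaw": -1,"tx": 0,"ty": 0,"tz": 1.5,"wx": 0,"wy": 0,"wz": 0},
    {"jaw": -1,"tx": 0,"ty": 0.8,"tz": 0,"wx": 0,"wy": 0,"wz": 0},
    {"jaw": -1,"tx": 0,"ty": 0.6,"tz": 0,"wx": 0,"wy": 0,"wz": 0},
    {"jaw": -1,"tx": 0,"ty": 0.6,"tz": 0,"wx": 0,"wy": 0,"wz": 0},
    {"jaw": -1,"tx": 0,"ty": 0.6,"tz": 0,"wx": 0,"wy": 0,"wz": 0}
  ]
}}

```text
clock: 10.28
tcp_pos: [0.4943, -0.0849, 0.2661]
orientation: [0.001, 0.85, 0.527, 0.001]
wrist_force: [-1.8, 0.5, 4.2]
finger_gap: 0.0001
```

```bash
python3 -c "
from h import *
look(7)"
```

```text
10.275 [-23.4   6.3] [ 0.4943 -0.0849  0.2661] [-1.8  0.5  4.2] 0.0001371737306848333
[-0.0015  1.      0.0016] [ 5.0e-04  1.6e-03 -1.0e+00]
```

View pics/s7.png

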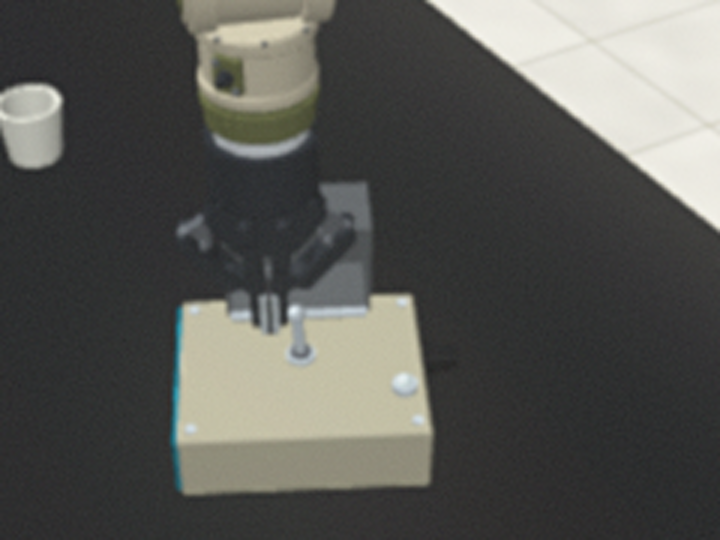

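View pics/w7.png

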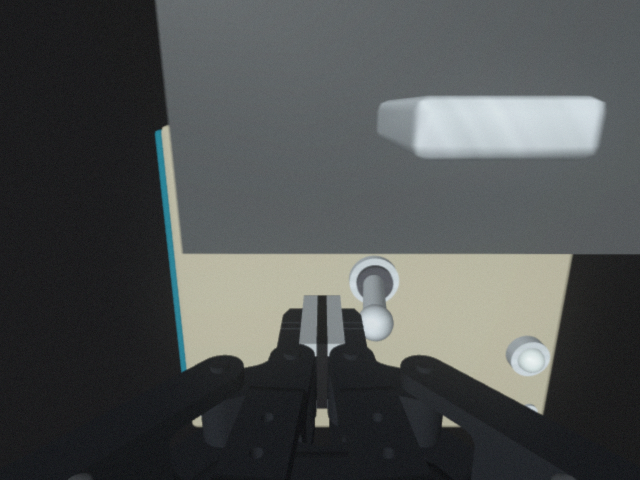

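Request:
{"method": "carry_out", "body": {
  "motion": [
    {"jaw": -1,"tx": 0,"ty": 0.5,"tz": 0,"wx": 0,"wy": 0,"wz": 0},
    {"jaw": -1,"tx": 0,"ty": 0.5,"tz": 0,"wx": 0,"wy": 0,"wz": 0},
    {"jaw": -1,"tx": 0,"ty": 0.4,"tz": 0,"wx": 0,"wy": 0,"wz": 0},
    {"jaw": -1,"tx": 0,"ty": 0.2,"tz": 0,"wx": 0,"wy": 0,"wz": 0},
    {"jaw": -1,"tx": 0,"ty": 0,"tz": 0,"wx": 0,"wy": 0,"wz": 0}
  ]
}}

```text
clock: 11.0
tcp_pos: [0.5083, -0.092, 0.2638]
orientation: [-0.0, 0.85, 0.527, -0.0]
wrist_force: [-0.2, 0.3, -0.1]
finger_gap: 0.0003
```

Request:
{"method": "carry_out", "body": {
  "motion": [
    {"jaw": -1,"tx": 0,"ty": 0.2,"tz": 0,"wx": 0,"wy": 0,"wz": 0},
    {"jaw": -1,"tx": 0,"ty": 0,"tz": 0,"wx": 0,"wy": 0,"wz": 0}
  ]
}}

```text
clock: 11.25
tcp_pos: [0.5098, -0.0927, 0.2637]
orientation: [-0.0, 0.85, 0.527, -0.0]
wrist_force: [-0.8, 0.3, -1.0]
finger_gap: 0.0002
```

```bash
python3 -c "
from h import *
look(8)"
```

```text
11.25 [-6.   6.1] [ 0.5098 -0.0927  0.2637] [-0.8  0.3 -1. ] 0.00016113933570435914
[-1.3e-03  1.0e+00 -6.0e-04] [ 0.e+00 -6.e-04 -1.e+00]
```

View pics/s8.png

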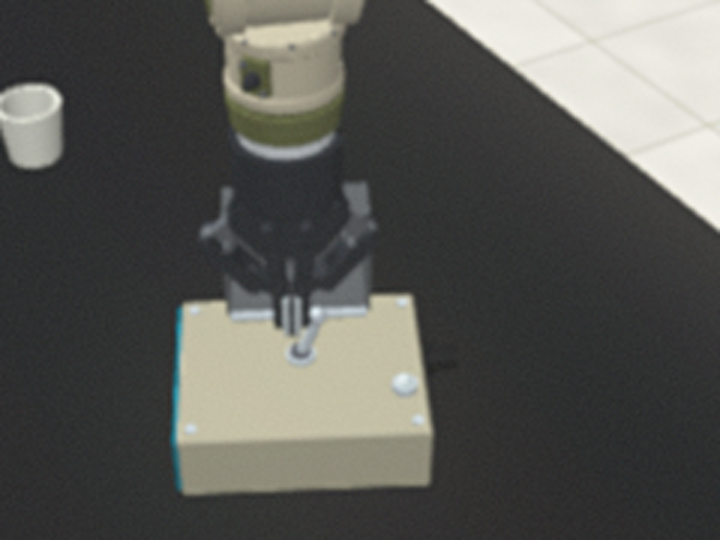

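View pics/w8.png

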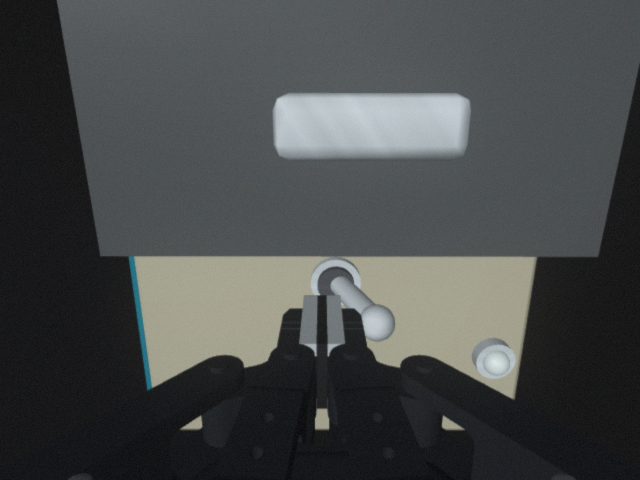

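Request:
{"method": "carry_out", "body": {
  "motion": [
    {"jaw": -1,"tx": 0,"ty": 0.2,"tz": 0,"wx": 0,"wy": 0,"wz": 0},
    {"jaw": -1,"tx": 0,"ty": 0,"tz": 0,"wx": 0,"wy": 0,"wz": 0}
  ]
}}

```text
clock: 11.6
tcp_pos: [0.5118, -0.0937, 0.264]
orientation: [-0.0, 0.85, 0.527, 0.0]
wrist_force: [-0.9, 1.7, -0.6]
finger_gap: 0.0001
```

Request:
{"method": "carry_out", "body": {
  "motion": [
    {"jaw": -1,"tx": 0,"ty": 0.2,"tz": 0,"wx": 0,"wy": 0,"wz": 0},
    {"jaw": -1,"tx": 0,"ty": 0,"tz": 0,"wx": 0,"wy": 0,"wz": 0}
  ]
}}

```text
clock: 11.85
tcp_pos: [0.5137, -0.0946, 0.264]
orientation: [0.0, 0.85, 0.527, 0.0]
wrist_force: [-1.2, 1.3, -0.6]
finger_gap: 0.0002
```

Request:
{"method": "carry_out", "body": {
  "motion": [
    {"jaw": -1,"tx": 0,"ty": 0.15,"tz": 0,"wx": 0,"wy": 0,"wz": 0},
    {"jaw": -1,"tx": 0,"ty": 0,"tz": 0,"wx": 0,"wy": 0,"wz": 0}
  ]
}}

```text
clock: 12.1
tcp_pos: [0.5148, -0.0952, 0.264]
orientation: [-0.0, 0.85, 0.527, -0.0]
wrist_force: [-1.8, 1.0, -0.7]
finger_gap: 0.0003
```

Request:
{"method": "carry_out", "body": {
  "motion": [
    {"jaw": -1,"tx": 0,"ty": 0.15,"tz": 0,"wx": 0,"wy": 0,"wz": 0},
    {"jaw": -1,"tx": 0,"ty": 0,"tz": 0,"wx": 0,"wy": 0,"wz": 0}
  ]
}}

```text
clock: 12.35
tcp_pos: [0.5154, -0.0954, 0.2638]
orientation: [-0.001, 0.85, 0.527, -0.001]
wrist_force: [-3.1, 1.8, 1.8]
finger_gap: 0.0002
```

```bash
python3 -c "
from h import *
look(9)"
```

```text
12.35 [0.2 6.2] [ 0.5154 -0.0954  0.2638] [-3.1  1.8  1.8] 0.00019603058982100774
[-0.0016  1.     -0.0026] [ 0.     -0.0026 -1.    ]
```

View pics/w9.png

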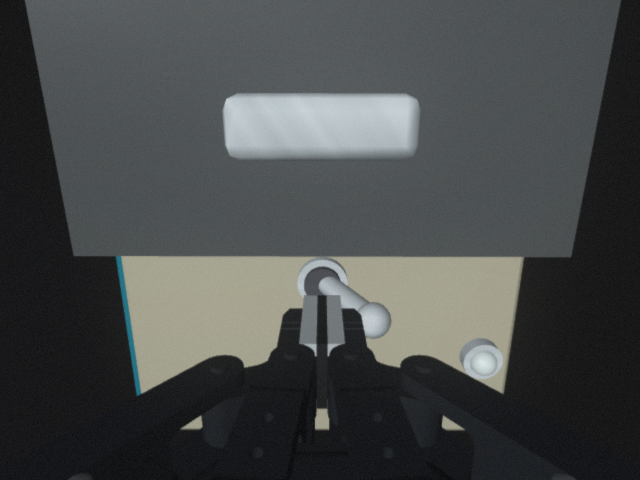

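Request:
{"method": "carry_out", "body": {
  "motion": [
    {"jaw": -1,"tx": 0,"ty": 0.2,"tz": 0,"wx": 0,"wy": 0,"wz": 0},
    {"jaw": -1,"tx": 0,"ty": 0,"tz": 0,"wx": 0,"wy": 0,"wz": 0},
    {"jaw": -1,"tx": 0,"ty": 0.2,"tz": 0,"wx": 0,"wy": 0,"wz": 0},
    {"jaw": -1,"tx": 0,"ty": 0,"tz": 0,"wx": 0,"wy": 0,"wz": 0}
  ]
}}

```text
clock: 12.95
tcp_pos: [0.5168, -0.0961, 0.2635]
orientation: [-0.004, 0.85, 0.527, -0.002]
wrist_force: [-12.9, 6.0, 8.7]
finger_gap: 0.0
```

Request:
{"method": "carry_out", "body": {
  "motion": [
    {"jaw": -1,"tx": 0,"ty": -1,"tz": 0,"wx": 0,"wy": 0,"wz": 0},
    {"jaw": -1,"tx": 0,"ty": -2,"tz": 0,"wx": 0,"wy": 0,"wz": 0},
    {"jaw": -1,"tx": 0,"ty": 0,"tz": -3.5,"wx": 0,"wy": 0,"wz": 0},
    {"jaw": -1,"tx": 0,"ty": 0,"tz": -5,"wx": 0,"wy": 0,"wz": 0},
    {"jaw": 0.2,"tx": 0,"ty": 0,"tz": -5,"wx": 0,"wy": 0,"wz": 0},
    {"jaw": 0.2,"tx": 0,"ty": 0,"tz": 0,"wx": 0,"wy": 0,"wz": 0},
    {"jaw": 0.2,"tx": 0,"ty": 0,"tz": 0,"wx": 0,"wy": 0,"wz": 0}
  ]
}}

```text
clock: 13.82
tcp_pos: [0.4931, -0.0844, 0.399]
orientation: [0.001, 0.85, 0.527, 0.001]
wrist_force: [0.4, 1.6, -1.1]
finger_gap: 0.0512
```

Run:
```python
from h import *
look(10)
c=eyes.calibration("wrist")
for b in (0.8,0.85,.9):
    x=42*np.sin(b-.45);z=60+42*np.cos(b-.45); q=Rm@[x/1e3,.008]+o
    print(b,proj(c,np.array([*q,z/1e3])))
```

```text
13.825 [-24.7   6.1] [ 0.4931 -0.0844  0.399 ] [ 0.4  1.6 -1.1] 0.05124878312672952
[-0.0013  1.      0.0017] [ 2.0e-04  1.7e-03 -1.0e+00]
0.8 [381.86510524 225.09847374]
0.85 [384.63284196 224.80957402]
0.9 [387.30363429 224.48512484]
```

View pics/w10.png

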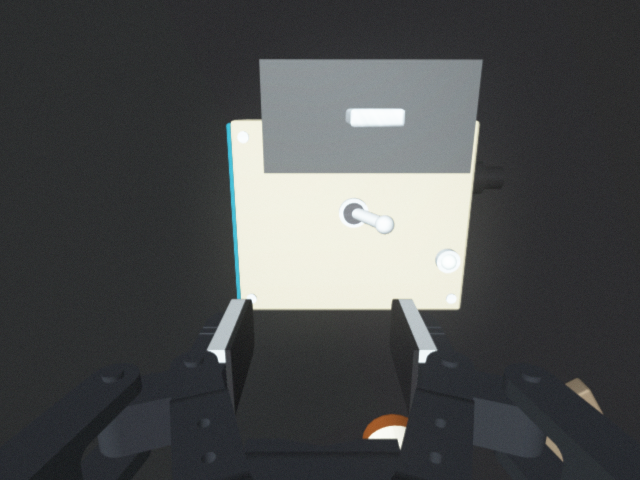

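View pics/s10.png

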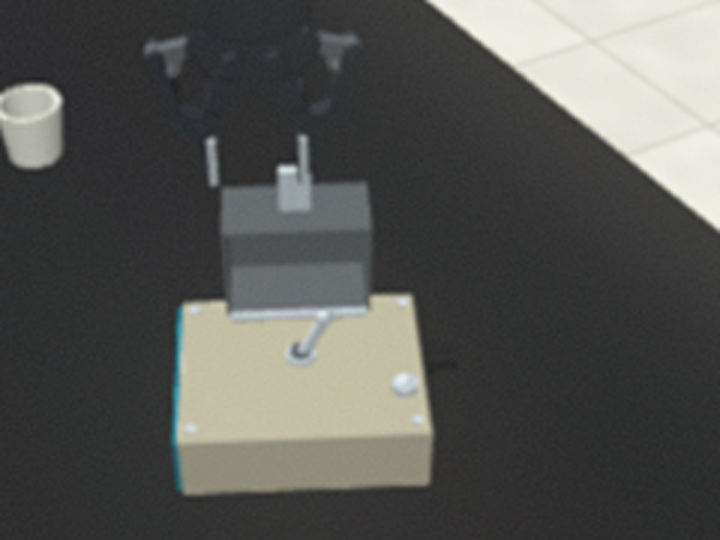

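Run:
```python
from h import *
c=eyes.calibration("wrist")
P=lambda x,y,z:proj(c,np.array([*(Rm@[x/1e3,y/1e3]+o),z/1e3])).round(1)
print("pivot",P(0,8,60),"lamp",P(74,-30,72),"corners",P(90,75,60),P(-90,75,60),P(90,-75,60),P(-90,-75,60))
im=cv2.imread("pics/w10.png")
z=im[180:280,310:480];cv2.imwrite("pics/w10z.png",cv2.resize(z,None,fx=4,fy=4,interpolation=cv2.INTER_CUBIC))
```

```text
pivot [355.8 211.7] lamp [453.6 264.5] corners [484.9 119.8] [231.6 119.4] [463.6 311.3] [242.8 310.7]
```

View pics/w10z.png

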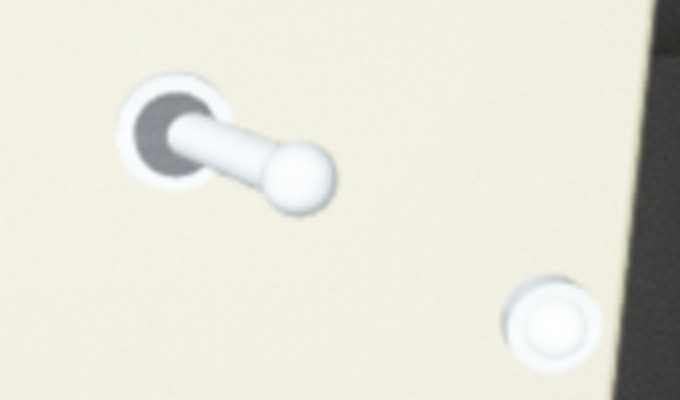

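Request:
{"method": "carry_out", "body": {
  "motion": [
    {"jaw": 0.2,"tx": 4.1,"ty": 1.2,"tz": 0,"wx": 0,"wy": 0,"wz": 0},
    {"jaw": 0.2,"tx": 4.1,"ty": 1.2,"tz": 0,"wx": 0,"wy": 0,"wz": 0},
    {"jaw": 0.2,"tx": 0,"ty": 0,"tz": 3,"wx": 0,"wy": 0,"wz": 0},
    {"jaw": 0.2,"tx": 0,"ty": 0,"tz": 3,"wx": 0,"wy": 0,"wz": 0},
    {"jaw": 0.2,"tx": 0,"ty": 0,"tz": 0.8,"wx": 0,"wy": 0,"wz": 0},
    {"jaw": 0.2,"tx": 0,"ty": 0,"tz": 0,"wx": 0,"wy": 0,"wz": 0}
  ]
}}

```text
clock: 14.68
tcp_pos: [0.5505, -0.0215, 0.3302]
orientation: [-0.001, 0.85, 0.527, -0.001]
wrist_force: [0.5, 0.7, 0.7]
finger_gap: 0.0508
```

```bash
python3 -c "
from h import *
look(11)"
```

```text
14.675 [-1.3 88. ] [ 0.5505 -0.0215  0.3302] [0.5 0.7 0.7] 0.050819278551418434
[-0.0011  1.     -0.0021] [-5.0e-04 -2.1e-03 -1.0e+00]
```

View pics/w11.png

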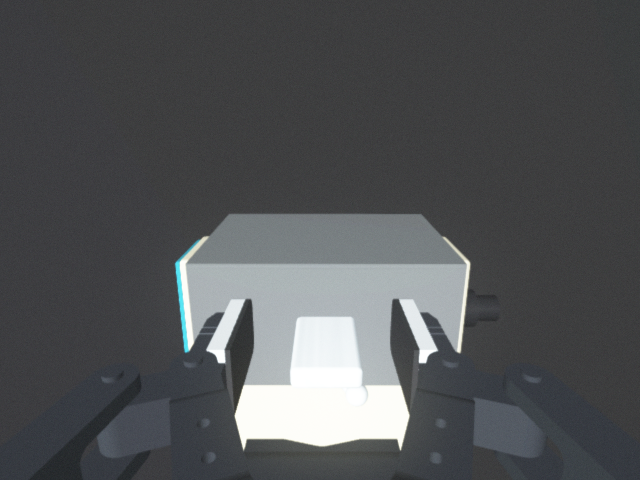

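Request:
{"method": "carry_out", "body": {
  "motion": [
    {"jaw": -0.7,"tx": 0,"ty": 0.1,"tz": 0,"wx": 0,"wy": 0,"wz": 0},
    {"jaw": -0.7,"tx": 0,"ty": 0,"tz": 0,"wx": 0,"wy": 0,"wz": 0},
    {"jaw": -0.7,"tx": 0,"ty": 0,"tz": 0,"wx": 0,"wy": 0,"wz": 0},
    {"jaw": -0.7,"tx": 0,"ty": 0,"tz": 0,"wx": 0,"wy": 0,"wz": 0},
    {"jaw": -0.7,"tx": -0.95,"ty": 0,"tz": -0.29,"wx": 0,"wy": 0,"wz": 0},
    {"jaw": -0.7,"tx": -0.97,"ty": 0,"tz": -0.21,"wx": 0,"wy": 0,"wz": 0},
    {"jaw": -0.7,"tx": -0.99,"ty": 0,"tz": -0.12,"wx": 0,"wy": 0,"wz": 0},
    {"jaw": -0.7,"tx": -1.0,"ty": 0,"tz": -0.03,"wx": 0,"wy": 0,"wz": 0},
    {"jaw": -0.7,"tx": -0.99,"ty": 0,"tz": 0.06,"wx": 0,"wy": 0,"wz": 0},
    {"jaw": -0.7,"tx": -0.98,"ty": 0,"tz": 0.15,"wx": 0,"wy": 0,"wz": 0},
    {"jaw": -0.7,"tx": -0.97,"ty": 0,"tz": 0.24,"wx": 0,"wy": 0,"wz": 0},
    {"jaw": -0.7,"tx": -0.94,"ty": 0,"tz": 0.33,"wx": 0,"wy": 0,"wz": 0}
  ],
  "force": 30
}}

```text
clock: 16.27
tcp_pos: [0.5167, -0.0923, 0.3296]
orientation: [-0.0, 0.85, 0.527, -0.0]
wrist_force: [-0.3, 4.6, 1.1]
finger_gap: 0.0228
```

```bash
python3 -c "
from h import *
look(12)"
```

```text
16.275 [-0.1  9.6] [ 0.5167 -0.0923  0.3296] [-0.3  4.6  1.1] 0.022815142574852062
[-1.2e-03  1.0e+00 -1.0e-04] [-0.e+00 -1.e-04 -1.e+00]
```

View pics/s12.png

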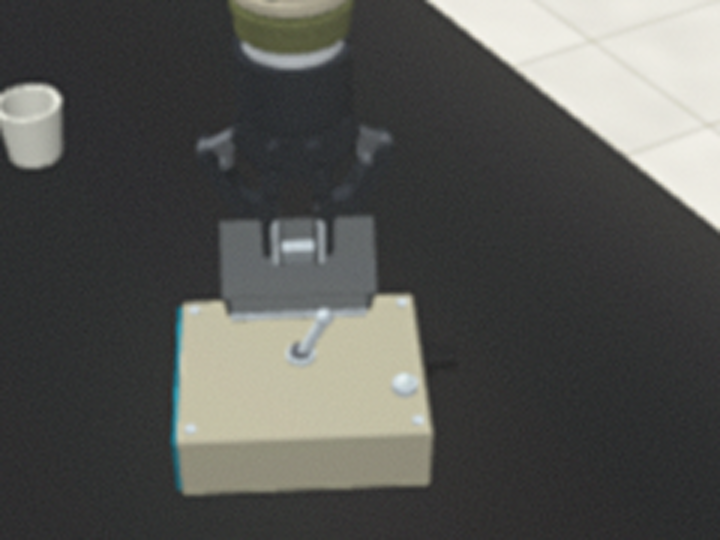

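Request:
{"method": "carry_out", "body": {
  "motion": [
    {"jaw": -0.7,"tx": -0.91,"ty": 0,"tz": 0.41,"wx": 0,"wy": 0,"wz": 0},
    {"jaw": -0.7,"tx": -0.87,"ty": 0,"tz": 0.49,"wx": 0,"wy": 0,"wz": 0},
    {"jaw": -0.7,"tx": -0.82,"ty": 0,"tz": 0.56,"wx": 0,"wy": 0,"wz": 0},
    {"jaw": -0.7,"tx": -0.77,"ty": 0,"tz": 0.64,"wx": 0,"wy": 0,"wz": 0},
    {"jaw": -0.7,"tx": -0.71,"ty": 0,"tz": 0.7,"wx": 0,"wy": 0,"wz": 0},
    {"jaw": -0.7,"tx": -0.64,"ty": 0,"tz": 0.76,"wx": 0,"wy": 0,"wz": 0},
    {"jaw": -0.7,"tx": -0.57,"ty": 0,"tz": 0.82,"wx": 0,"wy": 0,"wz": 0},
    {"jaw": -0.7,"tx": -0.49,"ty": 0,"tz": 0.87,"wx": 0,"wy": 0,"wz": 0},
    {"jaw": -0.7,"tx": -0.41,"ty": 0,"tz": 0.9,"wx": 0,"wy": 0,"wz": 0}
  ]
}}

```text
clock: 17.5
tcp_pos: [0.489, -0.1482, 0.2677]
orientation: [0.001, 0.85, 0.527, -0.001]
wrist_force: [-5.4, -0.6, 4.3]
finger_gap: 0.0231
```

Request:
{"method": "carry_out", "body": {
  "motion": [
    {"jaw": -0.7,"tx": -0.2,"ty": 0,"tz": 0.5,"wx": 0,"wy": 0,"wz": 0},
    {"jaw": -0.7,"tx": -0.1,"ty": 0,"tz": 0.4,"wx": 0,"wy": 0,"wz": 0},
    {"jaw": -0.7,"tx": 0,"ty": 0,"tz": 0,"wx": 0,"wy": 0,"wz": 0}
  ]
}}

```text
clock: 17.88
tcp_pos: [0.4877, -0.1509, 0.2586]
orientation: [0.001, 0.85, 0.527, -0.002]
wrist_force: [-4.8, -4.6, 3.8]
finger_gap: 0.0235
```

Now ease down in small steps until the stop shows in the force.

Request:
{"method": "carry_out", "body": {
  "motion": [
    {"jaw": -0.7,"tx": 0,"ty": 0,"tz": 0.3,"wx": 0,"wy": 0,"wz": 0},
    {"jaw": -0.7,"tx": 0,"ty": 0,"tz": 0,"wx": 0,"wy": 0,"wz": 0}
  ]
}}

```text
clock: 18.12
tcp_pos: [0.4876, -0.1511, 0.2561]
orientation: [0.001, 0.85, 0.527, -0.002]
wrist_force: [-7.6, -6.5, 5.9]
finger_gap: 0.023
```

Request:
{"method": "carry_out", "body": {
  "motion": [
    {"jaw": -0.7,"tx": 0,"ty": 0,"tz": 0.2,"wx": 0,"wy": 0,"wz": 0},
    {"jaw": -0.7,"tx": 0,"ty": 0,"tz": 0,"wx": 0,"wy": 0,"wz": 0}
  ]
}}

```text
clock: 18.38
tcp_pos: [0.4875, -0.1511, 0.2559]
orientation: [0.002, 0.85, 0.527, -0.002]
wrist_force: [-11.3, -2.0, 19.2]
finger_gap: 0.023
```

Request:
{"method": "carry_out", "body": {
  "motion": [
    {"jaw": -0.7,"tx": 0,"ty": 0,"tz": 0.2,"wx": 0,"wy": 0,"wz": 0},
    {"jaw": -0.7,"tx": 0,"ty": 0,"tz": 0,"wx": 0,"wy": 0,"wz": 0}
  ]
}}

```text
clock: 18.62
tcp_pos: [0.4875, -0.151, 0.2554]
orientation: [0.002, 0.85, 0.527, -0.002]
wrist_force: [-15.7, -1.3, 31.0]
finger_gap: 0.0234
```

Request:
{"method": "carry_out", "body": {
  "motion": [
    {"jaw": 0.3,"tx": 0,"ty": 0,"tz": 0,"wx": 0,"wy": 0,"wz": 0},
    {"jaw": 0.3,"tx": 0,"ty": 0,"tz": 0,"wx": 0,"wy": 0,"wz": 0},
    {"jaw": 0.3,"tx": 0,"ty": 0,"tz": 0,"wx": 0,"wy": 0,"wz": 0},
    {"jaw": 0.3,"tx": 0,"ty": 0,"tz": 0,"wx": 0,"wy": 0,"wz": 0},
    {"jaw": 0.3,"tx": 0,"ty": 0,"tz": -2,"wx": 0,"wy": 0,"wz": 0},
    {"jaw": 0.3,"tx": 0,"ty": 0,"tz": -4,"wx": 0,"wy": 0,"wz": 0},
    {"jaw": 0.3,"tx": 0,"ty": 0,"tz": -4,"wx": 0,"wy": 0,"wz": 0},
    {"jaw": -1,"tx": 1.8,"ty": 0,"tz": -4,"wx": 0,"wy": 0,"wz": 0},
    {"jaw": -1,"tx": 1.8,"ty": 0,"tz": -4,"wx": 0,"wy": 0,"wz": 0},
    {"jaw": -1,"tx": 0,"ty": 0,"tz": 0,"wx": 0,"wy": 0,"wz": 0},
    {"jaw": -1,"tx": 0,"ty": 0,"tz": 0,"wx": 0,"wy": 0,"wz": 0}
  ]
}}

```text
clock: 20.0
tcp_pos: [0.5042, -0.1176, 0.4313]
orientation: [-0.0, 0.85, 0.527, -0.0]
wrist_force: [-0.2, 0.1, -0.5]
finger_gap: 0.0
```

Run:
```python
from h import *
look(13)
c=eyes.calibration("wrist")
for a in (0,.03,.06,.1):
    def pt(x,y,z):
        dy,dz=y-50,z-66; y2=50+dy*np.cos(a)+dz*np.sin(a); z2=66-dy*np.sin(a)+dz*np.cos(a)
        q=Rm@[x/1e3,y2/1e3]+o; return np.array([*q,z2/1e3])
    print(a,*[proj(c,pt(*p)).round(1).tolist() for p in [(-55,-30,122),(55,-30,122),(-55,50,122),(55,50,122),(-90,75,60),(-90,-75,60)]])
```

```text
20.0 [  0.  -18.6] [ 0.5042 -0.1176  0.4313] [-0.2  0.1 -0.5] 2.6676116283731683e-06
[-1.7e-03  1.0e+00 -9.0e-04] [-1.e-04 -9.e-04 -1.e+00]
0 [244.7, 238.9] [402.0, 239.4] [238.2, 120.0] [409.2, 120.3] [206.7, 84.9] [220.2, 267.6]
0.03 [244.0, 237.6] [402.7, 238.0] [238.1, 117.3] [409.3, 117.6] [207.0, 85.2] [219.2, 269.3]
0.06 [243.2, 236.0] [403.5, 236.5] [238.0, 114.6] [409.4, 114.9] [207.3, 85.6] [218.2, 270.9]
0.1 [242.2, 233.8] [404.5, 234.2] [237.8, 110.9] [409.6, 111.2] [207.6, 86.1] [216.7, 272.8]
```

View pics/w13.png

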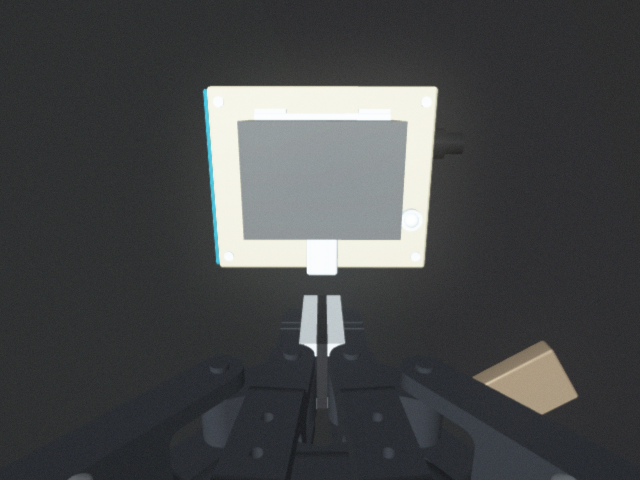

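View pics/s13.png

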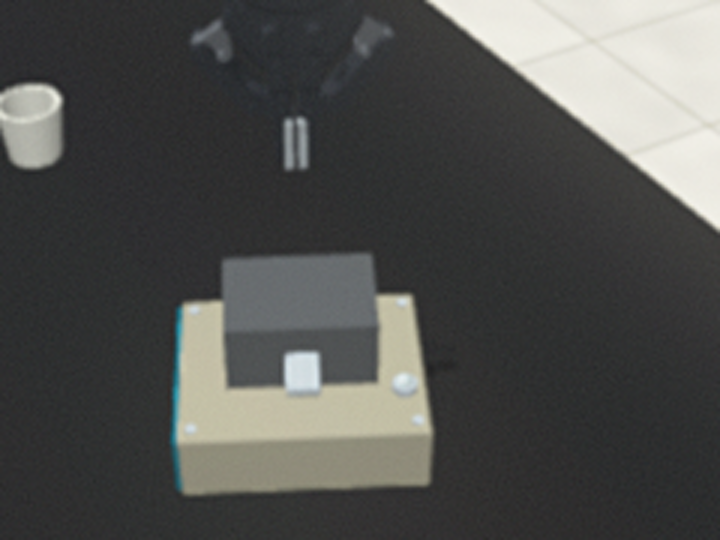

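Request:
{"method": "carry_out", "body": {
  "motion": [
    {"jaw": -1,"tx": 0,"ty": 0,"tz": 4,"wx": 0,"wy": 0,"wz": 0},
    {"jaw": -1,"tx": 0,"ty": 0,"tz": 4,"wx": 0,"wy": 0,"wz": 0},
    {"jaw": -1,"tx": 0,"ty": 0,"tz": 3,"wx": 0,"wy": 0,"wz": 0},
    {"jaw": -1,"tx": 0,"ty": 0,"tz": 1.8,"wx": 0,"wy": 0,"wz": 0},
    {"jaw": -1,"tx": 0,"ty": 0,"tz": 0.2,"wx": 0,"wy": 0,"wz": 0},
    {"jaw": -1,"tx": 0,"ty": 0,"tz": 0,"wx": 0,"wy": 0,"wz": 0}
  ]
}}

```text
clock: 20.85
tcp_pos: [0.5041, -0.1178, 0.3021]
orientation: [-0.0, 0.85, 0.527, -0.0]
wrist_force: [0.7, 0.3, 0.3]
finger_gap: 0.0001
```

Request:
{"method": "carry_out", "body": {
  "motion": [
    {"jaw": -1,"tx": 0,"ty": 0,"tz": 0.3,"wx": 0,"wy": 0,"wz": 0},
    {"jaw": -1,"tx": 0,"ty": 0,"tz": 0,"wx": 0,"wy": 0,"wz": 0}
  ]
}}

```text
clock: 21.1
tcp_pos: [0.5044, -0.1177, 0.2996]
orientation: [0.0, 0.85, 0.527, 0.0]
wrist_force: [-0.3, 0.7, -0.0]
finger_gap: -0.0001
```

Request:
{"method": "carry_out", "body": {
  "motion": [
    {"jaw": -1,"tx": 0,"ty": 0,"tz": 0.2,"wx": 0,"wy": 0,"wz": 0},
    {"jaw": -1,"tx": 0,"ty": 0,"tz": 0,"wx": 0,"wy": 0,"wz": 0}
  ]
}}

```text
clock: 21.35
tcp_pos: [0.5042, -0.1176, 0.2972]
orientation: [-0.0, 0.85, 0.527, 0.0]
wrist_force: [0.0, -0.1, -0.2]
finger_gap: -0.0
```

Request:
{"method": "carry_out", "body": {
  "motion": [
    {"jaw": -1,"tx": 0,"ty": 0,"tz": 0.2,"wx": 0,"wy": 0,"wz": 0},
    {"jaw": -1,"tx": 0,"ty": 0,"tz": 0,"wx": 0,"wy": 0,"wz": 0}
  ]
}}

```text
clock: 21.6
tcp_pos: [0.5044, -0.1176, 0.2954]
orientation: [0.0, 0.85, 0.527, 0.0]
wrist_force: [-0.1, 0.0, 2.3]
finger_gap: -0.0001
```

Request:
{"method": "carry_out", "body": {
  "motion": [
    {"jaw": -1,"tx": 0,"ty": 0,"tz": 0.15,"wx": 0,"wy": 0,"wz": 0},
    {"jaw": -1,"tx": 0,"ty": 0,"tz": 0,"wx": 0,"wy": 0,"wz": 0}
  ]
}}

```text
clock: 21.85
tcp_pos: [0.5043, -0.1176, 0.2953]
orientation: [0.001, 0.85, 0.527, 0.0]
wrist_force: [-3.7, 0.9, 12.4]
finger_gap: 0.0002
```

Request:
{"method": "carry_out", "body": {
  "motion": [
    {"jaw": -1,"tx": 0,"ty": 0,"tz": -2,"wx": 0,"wy": 0,"wz": 0},
    {"jaw": -1,"tx": 0,"ty": 0,"tz": -4,"wx": 0,"wy": 0,"wz": 0},
    {"jaw": -1,"tx": 0,"ty": 0,"tz": -4,"wx": 0,"wy": 0,"wz": 0},
    {"jaw": -1,"tx": 0,"ty": 0,"tz": -4,"wx": 0,"wy": 0,"wz": 0},
    {"jaw": -1,"tx": 0,"ty": 0,"tz": 0,"wx": 0,"wy": 0,"wz": 0},
    {"jaw": -1,"tx": 0,"ty": 0,"tz": 0,"wx": 0,"wy": 0,"wz": 0}
  ]
}}

```text
clock: 22.6
tcp_pos: [0.5042, -0.1176, 0.4331]
orientation: [-0.0, 0.85, 0.527, -0.0]
wrist_force: [0.5, -0.2, -0.9]
finger_gap: -0.0001
```

Run:
```python
from h import *
look(14); cv2.imwrite("pics/side14.png",eyes.read_camera("side"))
```

```text
22.6 [ -0.  -18.6] [ 0.5042 -0.1176  0.4331] [ 0.5 -0.2 -0.9] -9.554566292371655e-05
[-1.4e-03  1.0e+00 -5.0e-04] [ 1.e-04 -5.e-04 -1.e+00]
```

View pics/side14.png

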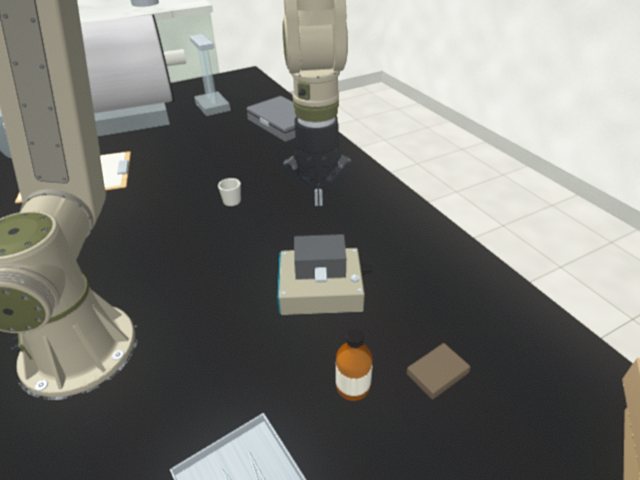

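View pics/w14.png

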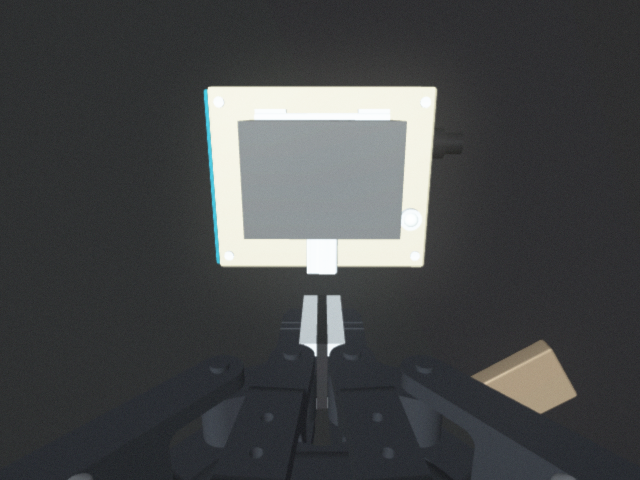

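The guard is down: the hood top spans rows 121–239, as expected at 0 rad. In the side view the bottle (353,370), slab (438,370) and crucible (230,192) are at their starting pixels.

```bash
python3 -c "
from workcell import env
print(env.hand_in())"
```

```text
the job is handed in; nothing more can be done
None
```

The furnace is switched on and the guard is closed again; I handed the job in at about 22.7 s of the 67 s allowed. The hand-in gave no verdict.

- **Guard opening:** I pinched the lift tab by its sides and swung the hood to about 1.65 rad, where it stayed by itself.
- **Toggle:** I pushed it towards the cable gland with shut fingers until it met its stop, at about 14 N. From above, the ball sat at pixel (384.7, 224.6). The box-frame estimate for fully on was (387.3, 224.5). The bushing, lamp and panel corners mostly sat 2–3 px off the same way (extremes 0.6 and 5.6 px), so I take it as fully on.
- **Guard closing:** I took the tab again, followed the arc back down to the stop, with a 31 N vertical reading at the wrist, and released it. A light press on top then met the hood at 122 mm, its closed height, at 12 N. The wrist picture also matches 0 rad.
- **Bystanders:** in the last side picture the bottle, crucible and slab are where they started, and the gripper is well clear of everything.

One measurement disagreed: the fixed cameras differed by about 7 mm on the box position. I used the wrist camera's fix instead, which later looked about 2 mm off along the box. It did not affect the grasps. My first two move calls were refused because keys were missing, so they moved nothing.

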